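# Re-crisp the choux shells on the toaster's warming rack

## Robot

A 6-joint arm with a two-finger parallel gripper is mounted at the origin on the work surface. World frame = base frame: x ahead of the robot, y to its left, z up, the work surface at z = 0. Lengths are in m, angles in rad, forces in N, time in s.
With the tool pointing down it reaches from about 0.35 to 0.975 m from the base axis. Payload 4.9 kg.
Tool frame: the origin (TCP) lies at the very end of the fingers, on their centre line; the grasp point (between the pads) lies 19 mm behind it; z points along the fingers, y is the line along which they close (so a half turn about z gives the same grasp; the last joint's range is limited). The gripper opens to 85 mm and grips with 20 to 120 N. Pads are 22 mm wide; open, the fingers measure 114 mm over their backs; the gripper's body (76 mm by 85 mm) begins 54 mm behind the grasp point. The pads swing forward as they close: fully open they stand 13 mm farther back than shut.
Start: joints at [-1.455, 0.053, 1.613, -0, 1.476, -0.119], TCP at [0.145, -0.608, 0.231] pointing down, gripper open.
Joint ranges: [-3.01, 3.01], [-1.01, 2.22], [0.06, 2.58], [-1.02, 4.17], [0.09, 2.62], [-3.14, 3.14]. Speed limits (rad/s): [2.57, 2.57, 3.14, 3.14, 3.14, 3.14].

## Interface

Orientations are given as a unit quaternion [w, x, y, z].
In Python, from plant import monitor, vision, manip gives the robot as it stands. The module is installed in compiled form; this text tells all that it offers.
- The arm moves only by the tool arm_command, never from a script. Its argument "rows" is a list of rows, each a list of 3 entries, a list of its own where there are three numbers: the finger opening in mm, from 0 to 85.4, then the shift along the world's x, y, z in units of 30 cm (1.0 is 30 cm), then the turn, a rotation vector about the world's x, y, z in units of pi/2 rad (1.0 is pi/2 rad). In form: [[claw, [x, y, z], [wx, wy, wz]], ...]. A call has 1 to 12 rows; each row is the pose to reach, as a shift and turn from the pose commanded when the call began; what a row does not reach only later rows make up. A row lasts 1/12 s, in which the tool goes at most 41.7 mm and 7.16 degrees, less where a joint would pass 70% of its speed; a pose out of reach is approached as far as the arm can. A call with a number of a shift or a turn outside -1 to 1 is refused whole. A call with a gripper value outside its range is refused whole. The fingers move at their own pace and stop on an object; the grip force is fixed at half the most. Time passes only in rows, so rows that repeat a pose let the fingers close. It gives the time, the measured TCP pose, the force, the opening and the grip force at its end, in the units of the state.
- monitor.state(): the state, without advancing time (a new reading comes with each control period).
- vision.grab_frame(name): name is "scene" or "side" or "wrist"; returns a dict with "color" (384x512x3 uint8, red, green, blue), "z_map" (384x512 float32, m along the optical axis (not along the pixel's ray), 0 where there is no reading), "mtx" (3x3 intrinsics, pixels), "R" (3x3) and "t" (3): a world point X has camera coordinates R X + t. Camera axes: x right, y down, z forward; pixel columns grow to the right and rows downward; lengths in m; the calibration is good to about 2 mm. A picture is of the moment at which its call begins.
- manip.job_done(): hands the job in; it is judged then, once.
The state is a dict: "time": time; "joint_pos": joint angles; "joint_vel": joint speeds; "joint_efforts": joint torques, N m; "tool_pos": TCP position; "tool_rot": TCP orientation; "contact_force": force on the tool from outside, world axes, zero at the start; "ft_torque": the same for the moment, N m; "gripper_width": opening from 0.0 (shut) to 1.0 (fully open); "grasp_force": force on a finger pad.
Only numpy, scipy, OpenCV 4.12 (cv2) and the standard library are available. Lean on these libraries where they do the work, as an engineer would, in place of code of your own. Each camera call takes 0.05 s, during which the arm holds its last target. There are 200 camera calls.

## Task

Clear the baking tray: lay the finger-shaped eclair flat, icing up, in the open white carton, and stand both round choux shells, crust up, side by side on the wire warming rack over the toaster, setting each piece down rather than dropping it. Once both shells are on the rack, switch the toaster on by pressing its end lever all the way down until the catch holds it, and let go. Leave everything else where it stands.

Things in the scene. Friction and masses are not known exactly. Their poses are not given: they have to be found in the camera images.
- toaster: Fixed two-slot toaster, steel sides and black ends: 290 long (its own y), 170 wide (x), 175 high, with a wire rack above it. Origin: centre of its underside on the table; z up. Its lever is on the -y end (which faces the middle of the table).
- rack (a point): Centre of the top of the wire warming rack, 213 above the table; axes as the toaster's. The rack is a level grid 146 (toaster x) by 222 (toaster y) standing 38 above the toaster's top; its bars are 5 thick, 15 apart; open all round, no rim.
- lever_pad (a point): Middle of the top face of the lever's black paddle (42 along toaster x, 36 along toaster y, 12 thick; it sticks out of the -y end face by 44, this point lies 26 out from that face and 171 from the toaster's centre). 158 above the table when up; it moves with the lever. The rack's end lies 34 back from the same end face, so the gripper has room above the paddle.
- lever (a joint): Travel of the lever, m: 0 up, 0.050 at its bottom stop (paddle top then 108 above the table). It slides straight down against a spring that pushes it back up: about 3 N at the start, rising to 10 N near 0.038 while it rides over the catch, then lighter. Past about 0.047 the catch snaps in and holds it at about 0.0465 when let go; let go sooner, it springs back up, so press right to the stop.
- tray: Fixed aluminium baking tray, 280 (x) by 180 (y), walls 3 thick and 22 high, floor 3 thick with white paper. Origin: centre of its underside on the table; z up. The eclair and shells lie in it in a row along its x, about 88 apart, in any order.
- shell_a: Round choux shell with a cracked crust: 62 across at its widest (21 above its base), 45 high, flat base 46 across. About 35 g, rigid. Origin: centre of its base; z up through the crust.
- shell_b: The other choux shell, the same as shell_a.
- eclair: Finger-shaped eclair: 130 long (its x), 38 wide (y), 34 high with the dark icing on top, rounded, flat base. About 60 g, rigid. Origin: centre of its underside; z up through the icing. It lies roughly along the tray's y.
- carton: Fixed, empty, open white pastry carton: 190 (x) by 110 (y), 50 high, walls and floor 3 thick (inside 184 by 104). Its lid is folded out over the -y side and slopes down to the table. Origin: centre of its underside; z up.
- carton_in (a point): Centre of the carton's inner floor, 3 above the table; axes as the carton's.
- mould: Bystander, loose: small flared steel tartlet mould, 64 across, 28 high. Origin at its underside.
- spatula: Bystander, loose: spatula, 230 long, lying flat. Origin at its underside.
- timer: Bystander, loose: white square kitchen timer, 65 x 65 x 18. Origin at its underside.
- jar: Bystander, loose: amber glass jar with a steel cap, 68 across, 85 high. Origin at its underside.
- mug: Bystander, loose: white mug, 80 across, 85 high. Origin at its underside.
- bottle: Bystander, loose: clear plastic bottle, 60 across, 170 high. Origin at its underside.
- nozzle: Bystander, loose: steel piping nozzle, a cone 32 across and 45 high. Origin at its underside.

How it is judged:
By the outcome, as a careful person would: the job done as asked, in the order asked, and still so for the second after the job is handed in, with the robot touching nothing.
It also fails if it takes over 72 s, if anything falls off the work surface, if the arm or the gripper's body presses on something with over 40 N, if the wrist force passes 120 N, or if a joint passes its speed limit or range.

## Working session

There is one attempt and no reset: what is moved stays moved. The work goes in short steps, Python scripts to look and compute and a tool call to move; the robot and the scene stay as the last step left them, time stands still between calls to the robot, and variables do not carry over. Pictures are saved under pics/ and viewed, at most 10 in all, crops included, and the job is handed in when it is done.

Besides the shell and the picture viewer there is one more tool, called after ">>>" by a JSON object that holds its "name" and its "arguments". arm_command: Moves the arm, as the interface text tells. Shifts and turns lie within -1 to 1; 1 stands for 30 cm of shift or pi/2 rad of turn. Its arguments: {"type":"object","properties":{"rows":{"type":"array"}},"required":["rows"]}

```bash
mkdir -p pics; cat > h.py <<'E'
import numpy as np, cv2
from plant import monitor, vision, manip
def grab(n):
    f=vision.grab_frame(n); return f
def cloud(f):
    z=f["z_map"]; K=f["mtx"]; v,u=np.mgrid[:z.shape[0],:z.shape[1]]
    P=np.stack([(u-K[0,2])/K[0,0]*z,(v-K[1,2])/K[1,1]*z,z],-1)
    W=(P-f["t"])@f["R"]; W[z<=0]=np.nan
    return W
E
python3 - <<'E'
from h import *
for n in ["scene","side"]:
    f=grab(n); np.savez(f"{n}0.npz",**f); cv2.imwrite(f"pics/{n}0.png",f["color"][:,:,::-1])
    print(n,(-f["R"].T@f["t"]).round(3),f["R"].round(2).tolist())
s=monitor.state(); print(s)
E
```

```text
scene [1.445 0.611 0.982] [[-0.6, 0.8, -0.0], [0.48, 0.36, -0.8], [-0.64, -0.48, -0.6]]
side [0.053 0.523 0.785] [[-0.75, -0.66, -0.01], [-0.41, 0.48, -0.77], [0.52, -0.58, -0.63]]
{'time': 0.1, 'joint_pos': array([-1.45498895e+00,  5.33186647e-02,  1.61414495e+00, -3.52837223e-05,
        1.47601124e+00, -1.19022249e-01]), 'joint_vel': array([ 0.0002524 , -0.00205722, -0.00346182, -0.00046126, -0.00152185,
       -0.00155302]), 'joint_efforts': array([ 4.78968796e-04, -3.94907212e+01, -3.71362424e+01, -1.25316178e-04,
        3.95401090e-03, -1.34561343e-06]), 'tool_pos': array([ 0.14533507, -0.60728862,  0.23017573]), 'tool_rot': array([-9.41128077e-04,  9.93114159e-01,  1.17146839e-01, -1.60483123e-05]), 'contact_force': array([ 0.62465132, -0.06406906,  0.47971803]), 'ft_torque': array([ 0.03584558, -0.00969215, -0.00888415]), 'grasp_force': 0.0, 'gripper_width': 0.9988701011573661}
```

View pics/scene0.png

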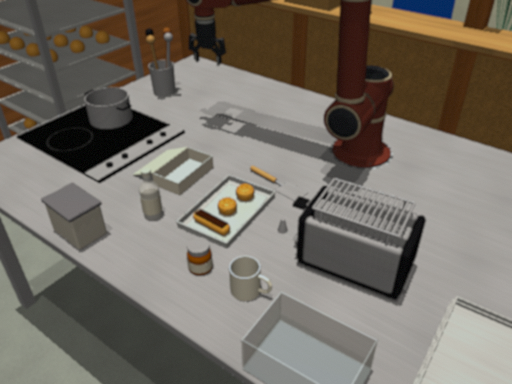

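View pics/side0.png

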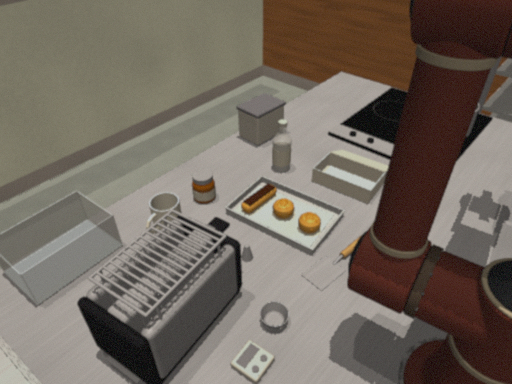

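Scene view: the eclair is at (212,220), the shells at (228,205) and (245,191), the carton at (183,170), the toaster at (360,235) and the black lever paddle at (301,202). The side view shows the same layout, with the lever at (219,225).

```bash
python3 - <<'E'
from h import *
for n,rois in {"scene":dict(tray=(180,175,275,245),carton=(130,145,218,195),toaster=(290,180,425,290)),"side":dict(tray=(225,178,345,250),carton=(308,148,392,202),toaster=(80,210,245,375))}.items():
    f=dict(np.load(f"{n}0.npz")); W=cloud(f); hsv=cv2.cvtColor(f["color"],cv2.COLOR_RGB2HSV)
    print(n,"valid",np.isfinite(W[...,0]).mean())
    def roi(k):
        a,b,c,d=rois[k]; m=np.zeros(W.shape[:2],bool); m[b:d,a:c]=1; return m
    m=roi("tray")&(hsv[...,1]>110)&(hsv[...,2]>30)&(W[...,2]>0.005)
    c,l,st,ce=cv2.connectedComponentsWithStats(m.astype(np.uint8))
    for i in range(1,c):
        if st[i,4]<30: continue
        p=W[l==i]; print(" blob",ce[i].round(),st[i,4],"mean",np.nanmean(p,0).round(3),"min",np.nanpercentile(p,3,0).round(3),"max",np.nanpercentile(p,97,0).round(3),"top",p[p[:,2]>np.nanmax(p[:,2])-.012].mean(0).round(3), cv2.minAreaRect((p[:,:2]*1000).astype(np.float32)))
    for k,(lo,hi) in dict(tray=(.012,.03),carton=(.042,.056),toaster=(.2,.225)).items():
        M=roi(k)&(W[...,2]>lo)&(W[...,2]<hi)&(hsv[...,1]<90); p=W[M]
        print(k,len(p),cv2.minAreaRect((p[:,:2]*1000).astype(np.float32)),"z",np.median(p[:,2]).round(3))
    M=roi("toaster")&(W[...,2]>.165)&(W[...,2]<.185); p=W[M]; print("toptoast",len(p),cv2.minAreaRect((p[:,:2]*1000).astype(np.float32)))
    M=np.zeros(W.shape[:2],bool)
    if n=="scene": M[190:212,290:315]=1
    else: M[212:240,205:235]=1
    M&=(hsv[...,2]<60)&(W[...,2]>.14)&(W[...,2]<.17); p=W[M]; print("lever",len(p),np.median(p,0),cv2.minAreaRect((p[:,:2]*1000).astype(np.float32)) if len(p)>3 else 0)
E
```

```text
scene valid 0.9959920247395834
 blob [269. 177.] 49 mean [ 0.356 -0.163  0.016] min [ 0.35  -0.191  0.008] max [ 0.361 -0.142  0.024] top [ 0.356 -0.162  0.018] ((353.5266418457031, -170.4378204345703), (59.90346908569336, 12.275031089782715), 84.87158966064453)
 blob [245. 192.] 244 mean [ 0.487 -0.163  0.037] min [ 0.46  -0.185  0.012] max [ 0.507 -0.145  0.052] top [ 0.483 -0.169  0.047] ((471.529541015625, -165.55062866210938), (47.88798522949219, 81.15946197509766), 82.78284454345703)
 blob [227. 206.] 253 mean [ 0.578 -0.163  0.037] min [ 0.553 -0.187  0.013] max [ 0.595 -0.145  0.052] top [ 0.573 -0.17   0.048] ((573.0547485351562, -165.6170654296875), (45.200008392333984, 54.6320915222168), 60.76970291137695)
 blob [211. 222.] 418 mean [ 0.659 -0.155  0.032] min [ 0.644 -0.215  0.012] max [ 0.669 -0.104  0.043] top [ 0.655 -0.161  0.039] ((656.7608032226562, -160.0874786376953), (31.811927795410156, 121.27484130859375), 1.5298348665237427)
tray 920 ((534.82568359375, -225.80690002441406), (360.0457458496094, 281.452880859375), 6.013199806213379) z 0.022
carton 478 ((506.17669
[... 1125 characters left out ...]
167.25950622558594), (53.233177185058594, 50.584197998046875), 36.746341705322266)
tray 1104 ((537.4566650390625, -223.3684844970703), (347.2416076660156, 281.0758972167969), 5.829488277435303) z 0.021
carton 502 ((505.7279052734375, -425.37677001953125), (191.35850524902344, 135.86326599121094), 4.962944984436035) z 0.047
toaster 3272 ((530.6608276367188, 254.55630493164062), (148.0146942138672, 223.01048278808594), 8.05126953125) z 0.212
toptoast 5667 ((529.5077514648438, 254.0056915283203), (169.37109375, 291.8222961425781), 8.101766586303711)
lever 152 [0.548727   0.08419659 0.15789032] ((547.0665893554688, 102.61943054199219), (38.608924865722656, 68.78053283691406), 12.793947219848633)
```

```bash
python3 - <<'E'
from h import *
rois={"scene":(130,145,218,195),"side":(308,148,392,202)}
c,s=np.cos(np.radians(5)),np.sin(np.radians(5))
for n,(a,b,cc,d) in rois.items():
    W=cloud(dict(np.load(f"{n}0.npz")))[b:d,a:cc].reshape(-1,3)
    p=W[(W[:,2]>.044)&(W[:,2]<.056)]; q=np.c_[p[:,0]*c+p[:,1]*s,-p[:,0]*s+p[:,1]*c]*1000
    print(n,"xext",np.percentile(q[:,0],[1,3,97,99]).round(),"y hist",[(int(e),int(h)) for h,e in zip(*np.histogram(q[:,1],bins=np.arange(-560,-390,6)))])
    f=W[(W[:,2]<.008)&(W[:,2]>-.002)]; q=np.c_[f[:,0]*c+f[:,1]*s,-f[:,0]*s+f[:,1]*c]*1000
for n in rois:
    W=cloud(dict(np.load(f"{n}0.npz"))).reshape(-1,3)
    p=W[(W[:,2]>.017)&(W[:,2]<.026)&(abs(W[:,0]-.55)<.06)&(abs(W[:,1]+.16)<.13)]
    print(n,"tray y hist",[(int(e),int(h)) for h,e in zip(*np.histogram(p[:,1]*1000,bins=np.arange(-290,-30,8))) if h])
E
```

```text
scene xext [371. 372. 562. 564.] y hist [(-560, 0), (-554, 0), (-548, 0), (-542, 9), (-536, 21), (-530, 27), (-524, 30), (-518, 95), (-512, 25), (-506, 8), (-500, 6), (-494, 5), (-488, 4), (-482, 9), (-476, 9), (-470, 6), (-464, 7), (-458, 8), (-452, 11), (-446, 4), (-440, 8), (-434, 5), (-428, 6), (-422, 7), (-416, 16), (-410, 83), (-404, 9), (-398, 0)]
side xext [372. 372. 560. 561.] y hist [(-560, 0), (-554, 0), (-548, 0), (-542, 0), (-536, 0), (-530, 24), (-524, 19), (-518, 78), (-512, 84), (-506, 1), (-500, 4), (-494, 4), (-488, 3), (-482, 5), (-476, 4), (-470, 6), (-464, 4), (-458, 3), (-452, 6), (-446, 5), (-440, 3), (-434, 6), (-428, 4), (-422, 4), (-416, 4), (-410, 102), (-404, 33), (-398, 0)]
scene tray y hist [(-274, 35), (-266, 30), (-258, 1), (-202, 1), (-194, 1), (-186, 7), (-178, 11), (-170, 7), (-162, 15), (-154, 14), (-146, 4), (-98, 10), (-90, 26), (-82, 8)]
side tray y hist [(-274, 38), (-266, 57), (-258, 7), (-186, 2), (-178, 3), (-170, 5), (-162, 8), (-154, 12), (-146, 16), (-98, 4), (-90, 55), (-82, 27)]
```

>>> {"name": "arm_command", "arguments": {"rows": [[85,[0.28,0.36,0],[0,0,0]],[85,[0.56,0.73,0],[0,0,0]],[85,[0.84,1.0,0],[0,0,0]],[85,[1.0,1.0,0],[0,0,0]],[85,[1.0,1.0,0],[0,0,0]],[85,[1.0,1.0,0],[0,0,0]],[85,[1.0,1.0,0],[0,0,0]],[85,[1.0,1.0,0],[0,0,0]],[85,[1.0,1.0,0],[0,0,0]],[85,[1.0,1.0,0],[0,0,0]],[85,[1.0,1.0,0],[0,0,0]],[85,[1.0,1.0,0],[0,0,0]]]}}

```text
time: 1.1
tool_pos: [0.4467, -0.3057, 0.2308]
tool_rot: [-0.0, 0.993, 0.119, -0.0]
contact_force: [-0.5, 0.2, 0.7]
gripper_width: 0.992
grasp_force: 0.0
```

>>> {"name": "arm_command", "arguments": {"rows": [[85,[0.03,0.13,0],[0,0,0]],[85,[0.06,0.26,0],[0,0,0]],[85,[0.08,0.38,0],[0,0,0]],[85,[0.104,0.459,0],[0,0,0]],[85,[0.104,0.459,0],[0,0,0]],[85,[0.104,0.459,0],[0,0,0]]]}}

```text
time: 1.6
tool_pos: [0.4761, -0.1705, 0.2311]
tool_rot: [0.0, 0.993, 0.117, -0.0]
contact_force: [0.2, -0.8, -0.2]
gripper_width: 0.991
grasp_force: 0.0
```

```bash
python3 - <<'E'
from h import *
f=grab("wrist"); np.savez("w0.npz",**f); cv2.imwrite("pics/w0.png",f["color"][:,:,::-1])
W=cloud(f); hsv=cv2.cvtColor(f["color"],cv2.COLOR_RGB2HSV)
m=(hsv[...,1]>110)&(hsv[...,2]>30)&(W[...,2]>0.008)&(W[...,2]<.07)
c,l,st,ce=cv2.connectedComponentsWithStats(m.astype(np.uint8))
for i in range(1,c):
    if st[i,4]<200: continue
    p=W[l==i]; print(ce[i].round(),st[i,:4],np.nanpercentile(p,2,0).round(3),np.nanpercentile(p,98,0).round(3),cv2.minAreaRect((p[:,:2]*1000).astype(np.float32)))
print((-f["R"].T@f["t"]).round(3),monitor.state()["tool_pos"])
E
```

```text
[327.   6.] [275   0  85  19] [ 0.63  -0.227  0.019] [ 0.643 -0.161  0.038] ((631.316162109375, -192.54367065429688), (14.155655860900879, 78.02429962158203), 11.665846824645996)
[280.  73.] [250  42  60  63] [ 0.54  -0.199  0.031] [ 0.592 -0.147  0.05 ] ((565.6890258789062, -173.51454162597656), (57.48902893066406, 58.38438415527344), 89.70085906982422)
[258. 157.] [231 130  56  55] [ 0.454 -0.198  0.028] [ 0.505 -0.147  0.049] ((478.53924560546875, -172.6717071533203), (56.23616409301758, 57.907875061035156), 63.088924407958984)
[251. 258.] [208 239  87  38] [ 0.337 -0.25   0.011] [ 0.358 -0.144  0.02 ] ((347.4974060058594, -197.04229736328125), (111.46929168701172, 15.910630226135254), 83.17626190185547)
[ 0.556 -0.151  0.374] [ 0.47600378 -0.17120245  0.23111195]
```

View pics/w0.png

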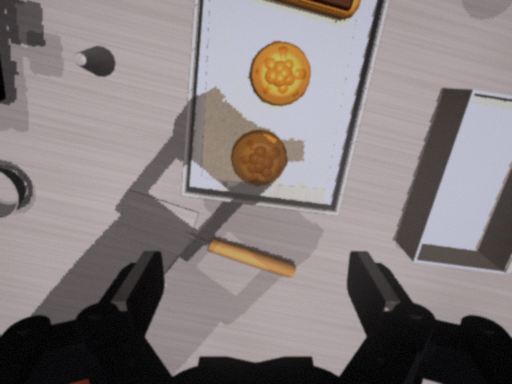

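The wrist view shows the near shell at (259,157), the far shell at (280,73) and the eclair at the top (327,6). The carton is at right, and the view agrees with the earlier positions.

>>> {"name": "arm_command", "arguments": {"rows": [[85,[0.008,-0.002,-0.13],[0,0,0]],[85,[0.008,-0.002,-0.26],[0,0,0]],[85,[0.008,-0.002,-0.38],[0,0,0]],[85,[0.008,-0.002,-0.48],[0,0,0]],[85,[0.008,-0.002,-0.57],[0,0,0]],[85,[0.008,-0.002,-0.65],[0,0,0]],[85,[0.008,-0.002,-0.71],[0,0,0]],[85,[0.008,-0.002,-0.745],[0,0,0]],[85,[0.008,-0.002,-0.76],[0,0,0]],[85,[0.008,-0.002,-0.76],[0,0,0]]]}}

```text
time: 2.48
tool_pos: [0.4782, -0.1716, 0.0025]
tool_rot: [-0.0, 0.993, 0.116, -0.001]
contact_force: [0.5, 1.2, -1.0]
gripper_width: 0.991
grasp_force: 0.0
```

>>> {"name": "arm_command", "arguments": {"rows": [[57,[0,0,0],[0,0,0]],[57,[0,0,0],[0,0,0]],[57,[0,0,0],[0,0,0]],[57,[0,0,0],[0,0,0]],[57,[0,0,0],[0,0,0]],[57,[0,0,0],[0,0,0]],[57,[0,0,0],[0,0,0]],[57,[0,0,0],[0,0,0]]]}}

```text
time: 3.15
tool_pos: [0.4808, -0.1718, 0.0056]
tool_rot: [0.001, 0.993, 0.117, 0.002]
contact_force: [-0.4, 0.2, 6.5]
gripper_width: 0.692
grasp_force: 64.8
```

>>> {"name": "arm_command", "arguments": {"rows": [[57,[0,0,0.03],[0,0,0]],[57,[0,0,0.1],[0,0,0]],[57,[0,0,0.2],[0,0,0]],[57,[0,0,0.32],[0,0,0]],[57,[0.01,0.03,0.43],[0,0,-0.01]],[57,[0.02,0.09,0.53],[0,0,-0.02]],[57,[0.04,0.16,0.63],[0,0,-0.03]],[57,[0.06,0.24,0.73],[0,0,-0.05]],[57,[0.07,0.33,0.82],[0,0,-0.061]],[57,[0.08,0.43,0.89],[0,0,-0.061]],[57,[0.09,0.52,0.93],[0,0,-0.061]],[57,[0.1,0.6,0.94],[0,0,-0.061]]]}}

```text
time: 4.15
tool_pos: [0.5099, 0.011, 0.2897]
tool_rot: [0.0, 0.998, 0.07, 0.003]
contact_force: [-0.2, -1.0, -0.3]
gripper_width: 0.69
grasp_force: 64.6
```

```bash
python3 - <<'E'
from h import *
s=monitor.state();print(s["tool_pos"],s["gripper_width"],s["grasp_force"],s["joint_pos"].round(2))
E
```

```text
[0.50985156 0.0109659  0.28974461] 0.6900879001423887 64.57819827832282 [-0.12 -0.26  1.81  0.    1.59  1.31]
```

>>> {"name": "arm_command", "arguments": {"rows": [[57,[0.005,0.1,0],[0,0,0]],[57,[0.01,0.21,0],[0,0,0]],[57,[0.015,0.32,0],[0,0,0]],[57,[0.02,0.43,0],[0,0,0]],[57,[0.03,0.54,0],[0,0,0]],[57,[0.035,0.65,0],[0,0,0]],[57,[0.04,0.75,0],[0,0,0]],[57,[0.043,0.84,0],[0,0,0]],[57,[0.045,0.91,0],[0,0,0]],[57,[0.047,0.96,0],[0,0,0]],[57,[0.047,0.975,0],[0,0,0]],[57,[0.047,0.975,0],[0,0,0]]]}}

```text
time: 5.15
tool_pos: [0.5228, 0.3023, 0.2853]
tool_rot: [0.0, 0.998, 0.07, -0.0]
contact_force: [-0.2, 0.3, -1.0]
gripper_width: 0.691
grasp_force: 64.6
```

```bash
python3 - <<'E'
from h import *
f=grab("side"); cv2.imwrite("pics/s1.png",f["color"][:,:,::-1])
W=cloud(f); hsv=cv2.cvtColor(f["color"],cv2.COLOR_RGB2HSV)
f2=grab("scene"); W2=cloud(f2); h2=cv2.cvtColor(f2["color"],cv2.COLOR_RGB2HSV)
for W,h in((W,hsv),(W2,h2)):
    m=(h[...,1]>130)&(h[...,2]>80)&(abs(W[...,0]-.52)<.08)&(abs(W[...,1]-.3)<.08)&(W[...,2]>.2)&(W[...,2]<.4)
    p=W[m]; print(len(p)); 
    if len(p): print(np.percentile(p,[2,50,98],axis=0).round(3))
s=monitor.state();print(s["tool_pos"],s["gripper_width"],s["contact_force"])
E
```

```text
891
[[0.488 0.281 0.295]
 [0.502 0.308 0.319]
 [0.529 0.329 0.329]]
445
[[0.511 0.281 0.292]
 [0.538 0.308 0.318]
 [0.55  0.329 0.331]]
[0.52311063 0.30095529 0.2853855 ] 0.6938268024725981 [ 0.57274314 -0.58048346  0.48194034]
```

View pics/s1.png

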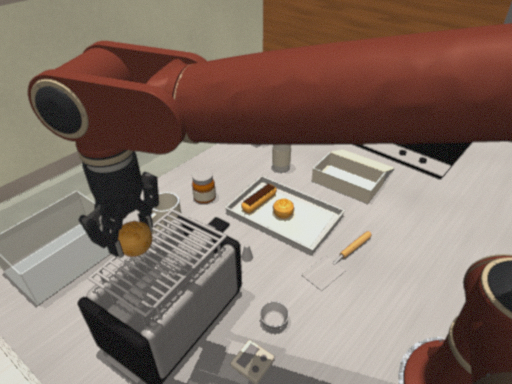

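The side view shows the shell held at (135,238) above the rack. The other shell and the eclair have not moved in the tray.

>>> {"name": "arm_command", "arguments": {"rows": [[57,[0,0,-0.07],[0,0,0]],[57,[0,0,-0.13],[0,0,0]],[57,[0,0,-0.17],[0,0,0]],[57,[0,0,-0.2],[0,0,0]],[57,[0,0,-0.22],[0,0,0]],[57,[0,0,-0.23],[0,0,0]],[57,[0,0,-0.23],[0,0,0]]]}}

```text
time: 5.83
tool_pos: [0.5233, 0.3015, 0.2165]
tool_rot: [0.0, 0.998, 0.069, 0.0]
contact_force: [0.2, 0.6, -0.8]
gripper_width: 0.691
grasp_force: 64.6
```

>>> {"name": "arm_command", "arguments": {"rows": [[57,[0,0,-0.003],[0,0,0]],[57,[0,0,-0.005],[0,0,0]],[57,[0,0,-0.005],[0,0,0]],[57,[0,0,-0.005],[0,0,0]]]}}

```text
time: 6.17
tool_pos: [0.5235, 0.302, 0.2156]
tool_rot: [-0.0, 0.998, 0.069, 0.001]
contact_force: [0.7, 0.2, 1.2]
gripper_width: 0.689
grasp_force: 64.7
```

>>> {"name": "arm_command", "arguments": {"rows": [[57,[0,0,-0.003],[0,0,0]],[57,[0,0,-0.004],[0,0,0]],[57,[0,0,-0.004],[0,0,0]],[57,[0,0,-0.004],[0,0,0]]]}}

```text
time: 6.5
tool_pos: [0.5236, 0.302, 0.2156]
tool_rot: [-0.0, 0.998, 0.069, 0.001]
contact_force: [-2.5, -1.8, 6.2]
gripper_width: 0.691
grasp_force: 65.1
```

>>> {"name": "arm_command", "arguments": {"rows": [[57,[0,0,-0.003],[0,0,0]],[57,[0,0,-0.004],[0,0,0]],[57,[0,0,-0.004],[0,0,0]],[57,[0,0,-0.004],[0,0,0]]]}}

```text
time: 6.83
tool_pos: [0.5237, 0.302, 0.2155]
tool_rot: [-0.0, 0.998, 0.07, 0.001]
contact_force: [-3.5, -1.7, 10.0]
gripper_width: 0.692
grasp_force: 65.5
```

>>> {"name": "arm_command", "arguments": {"rows": [[57,[0,0,0.006],[0,0,0]],[57,[0,0,0.006],[0,0,0]],[65,[0,0,0.006],[0,0,0]],[72,[0,0,0.006],[0,0,0]],[78,[0,0,0.006],[0,0,0]],[80,[0,0,0.006],[0,0,0]],[80,[0,0,0.006],[0,0,0]],[80,[0,0,0.03],[0,0,0]],[80,[0,0,0.08],[0,0,0]],[80,[0,0,0.16],[0,0,0]],[80,[0,0,0.26],[0,0,0]],[80,[0,0,0.36],[0,0,0]]]}}

```text
time: 7.83
tool_pos: [0.5227, 0.3016, 0.3212]
tool_rot: [0.0, 0.998, 0.069, -0.001]
contact_force: [-0.4, 0.5, 0.2]
gripper_width: 0.938
grasp_force: 0.0
```

>>> {"name": "arm_command", "arguments": {"rows": [[85,[0.015,-0.13,0],[0,0,0]],[85,[0.03,-0.26,0],[0,0,0]],[85,[0.045,-0.39,0],[0,0,0]],[85,[0.06,-0.52,0],[0,0,0]],[85,[0.08,-0.65,0],[0,0,0]],[85,[0.1,-0.78,0],[0,0,0]],[85,[0.12,-0.91,0],[0,0,0]],[85,[0.13,-1.0,-0.02],[0,0,0]],[85,[0.14,-1.0,-0.1],[0,0,0]],[85,[0.14,-1.0,-0.1],[0,0,0]]]}}

```text
time: 8.67
tool_pos: [0.5637, 0.0002, 0.2866]
tool_rot: [-0.001, 0.998, 0.068, -0.003]
contact_force: [-0.8, 0.1, -1.2]
gripper_width: 0.991
grasp_force: 0.0
```

```bash
python3 - <<'E'
from h import *
for n in("side","scene"):
    f=grab(n); cv2.imwrite(f"pics/{n}2.png",f["color"][:,:,::-1]); W=cloud(f); h=cv2.cvtColor(f["color"],cv2.COLOR_RGB2HSV)
    m=(h[...,1]>130)&(h[...,2]>80)&(abs(W[...,0]-.52)<.08)&(abs(W[...,1]-.3)<.1)&(W[...,2]>.2)&(W[...,2]<.4)
    p=W[m]; print(len(p)); 
    if len(p): print(np.percentile(p,[2,50,98],axis=0).round(3))
s=monitor.state();print(s["tool_pos"],s["gripper_width"],s["contact_force"])
E
```

```text
900
[[0.489 0.28  0.226]
 [0.506 0.309 0.25 ]
 [0.534 0.331 0.259]]
432
[[0.508 0.282 0.221]
 [0.538 0.308 0.249]
 [0.551 0.33  0.261]]
[0.56449193 0.00192188 0.28972729] 0.9959704397800561 [-0.73561309  0.81134823  0.60973342]
```

>>> {"name": "arm_command", "arguments": {"rows": [[85,[0.002,-0.13,0],[0,0,0]],[85,[0.004,-0.26,0],[0,0,0]],[85,[0.007,-0.38,-0.04],[0,0,0]],[85,[0.007,-0.48,-0.12],[0,0,0]],[85,[0.007,-0.55,-0.22],[0,0,0]],[85,[0.007,-0.577,-0.34],[0,0,0]],[85,[0.007,-0.577,-0.46],[0,0,0]],[85,[0.007,-0.577,-0.58],[0,0,0]],[85,[0.007,-0.577,-0.65],[0,0,0]],[85,[0.007,-0.577,-0.68],[0,0,0]],[85,[0.007,-0.577,-0.68],[0,0,0]]]}}

```text
time: 9.68
tool_pos: [0.5664, -0.1699, 0.0848]
tool_rot: [-0.001, 0.998, 0.07, -0.002]
contact_force: [0.8, -0.6, 1.2]
gripper_width: 0.997
grasp_force: 0.0
```

```bash
python3 - <<'E'
from h import *
s=monitor.state();print(s["tool_pos"])
f=grab("side"); W=cloud(f); h=cv2.cvtColor(f["color"],cv2.COLOR_RGB2HSV)
m=(h[...,1]>130)&(h[...,2]>60)&(abs(W[...,0]-.566)<.045)&(abs(W[...,1]+.17)<.06)&(W[...,2]<.07)&(W[...,2]>.01)
print(np.percentile(W[m],[2,50,98],axis=0).round(3))
E
```

```text
[ 0.56644956 -0.16990543  0.08482327]
[[ 0.536 -0.186  0.017]
 [ 0.554 -0.159  0.038]
 [ 0.581 -0.143  0.05 ]]
```

Descend 79 mm and grip.

>>> {"name": "arm_command", "arguments": {"rows": [[85,[0,-0.003,-0.09],[0,0,0]],[85,[0,-0.003,-0.17],[0,0,0]],[85,[0,-0.003,-0.22],[0,0,0]],[85,[0,-0.003,-0.25],[0,0,0]],[85,[0,-0.003,-0.263],[0,0,0]],[85,[0,-0.003,-0.263],[0,0,0]],[57,[0,-0.003,-0.263],[0,0,0]],[57,[0,-0.003,-0.263],[0,0,0]],[57,[0,-0.003,-0.263],[0,0,0]],[57,[0,-0.003,-0.263],[0,0,0]],[57,[0,-0.003,-0.263],[0,0,0]],[57,[0,-0.003,-0.263],[0,0,0]]]}}

```text
time: 10.73
tool_pos: [0.5691, -0.1731, 0.0102]
tool_rot: [0.001, 0.998, 0.069, 0.002]
contact_force: [-0.4, 0.5, 6.7]
gripper_width: 0.687
grasp_force: 64.8
```

>>> {"name": "arm_command", "arguments": {"rows": [[57,[0,0,0.02],[0,0,0]],[57,[0,0,0.06],[0,0,0]],[57,[0,0,0.12],[0,0,0]],[57,[0,0,0.21],[0,0,0]],[57,[0,0,0.31],[0,0,0]],[57,[0,0.02,0.42],[0,0,0]],[57,[-0.02,0.08,0.53],[0,0,0]],[57,[-0.03,0.16,0.64],[0,0,0]],[57,[-0.04,0.25,0.75],[0,0,0]],[57,[-0.05,0.35,0.85],[0,0,0]],[57,[-0.06,0.45,0.92],[0,0,0]],[57,[-0.07,0.55,0.95],[0,0,0]]]}}

```text
time: 11.73
tool_pos: [0.5471, -0.0061, 0.2988]
tool_rot: [0.001, 0.998, 0.069, 0.004]
contact_force: [2.0, 1.1, -0.4]
gripper_width: 0.69
grasp_force: 64.4
```

>>> {"name": "arm_command", "arguments": {"rows": [[57,[-0.005,0.1,0],[0,0,0]],[57,[-0.01,0.21,0],[0,0,0]],[57,[-0.015,0.32,0],[0,0,0]],[57,[-0.02,0.43,0],[0,0,0]],[57,[-0.025,0.53,0],[0,0,0]],[57,[-0.027,0.61,0],[0,0,0]],[57,[-0.027,0.67,0],[0,0,0]],[57,[-0.027,0.695,0],[0,0,0]],[57,[-0.027,0.7,0],[0,0,0]],[57,[-0.027,0.7,0],[0,0,0]]]}}

```text
time: 12.57
tool_pos: [0.538, 0.2026, 0.2929]
tool_rot: [0.0, 0.998, 0.07, 0.0]
contact_force: [-0.2, 0.6, -1.4]
gripper_width: 0.688
grasp_force: 64.4
```

```bash
python3 - <<'E'
from h import *
s=monitor.state();print(s["tool_pos"],s["gripper_width"],s["grasp_force"])
for n in("side","scene"):
    f=grab(n); cv2.imwrite(f"pics/{n}3.png",f["color"][:,:,::-1]); W=cloud(f); h=cv2.cvtColor(f["color"],cv2.COLOR_RGB2HSV)
    m=(h[...,1]>130)&(h[...,2]>60)&(abs(W[...,0]-.53)<.08)&(W[...,1]>.1)&(W[...,1]<.36)&(W[...,2]>.2)&(W[...,2]<.4)
    c,l,st,ce=cv2.connectedComponentsWithStats(m.astype(np.uint8))
    for i in range(1,c):
        if st[i,4]>60: print(n,ce[i].round(),np.percentile(W[l==i],[2,50,98],axis=0).round(3).tolist())
E
```

```text
[0.53797983 0.20255306 0.2929196 ] 0.6880699401877235 64.42963130772114
side [175. 203.] [[0.505, 0.182, 0.297], [0.517, 0.21, 0.322], [0.546, 0.229, 0.333]]
side [140. 266.] [[0.489, 0.281, 0.226], [0.506, 0.309, 0.25], [0.535, 0.331, 0.259]]
scene [348. 167.] [[0.522, 0.18, 0.298], [0.552, 0.209, 0.322], [0.566, 0.231, 0.334]]
scene [385. 203.] [[0.508, 0.281, 0.222], [0.537, 0.308, 0.249], [0.55, 0.329, 0.261]]
```

View pics/scene3.png

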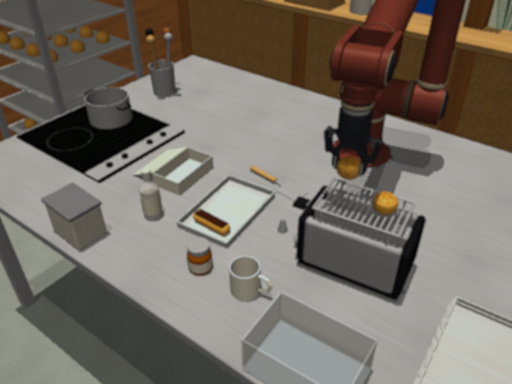

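The scene view shows shell A sitting on the rack at (385,203) and shell B held above it at (348,167). Shell B has about 74 mm to go down.

>>> {"name": "arm_command", "arguments": {"rows": [[57,[0,0,-0.08],[0,0,0]],[57,[0,0,-0.14],[0,0,0]],[57,[0,0,-0.185],[0,0,0]],[57,[0,0,-0.215],[0,0,0]],[57,[0,0,-0.232],[0,0,0]],[57,[0,0,-0.238],[0,0,0]],[57,[0,0,-0.242],[0,0,0]],[57,[0,0,-0.242],[0,0,0]],[57,[0,0,-0.242],[0,0,0]]]}}

```text
time: 13.42
tool_pos: [0.5387, 0.2029, 0.221]
tool_rot: [-0.0, 0.998, 0.069, 0.001]
contact_force: [0.1, -0.1, -0.1]
gripper_width: 0.688
grasp_force: 64.4
```

>>> {"name": "arm_command", "arguments": {"rows": [[57,[0,0,-0.003],[0,0,0]],[57,[0,0,-0.005],[0,0,0]],[57,[0,0,-0.005],[0,0,0]],[57,[0,0,-0.005],[0,0,0]]]}}

```text
time: 13.75
tool_pos: [0.5387, 0.203, 0.2202]
tool_rot: [-0.0, 0.998, 0.07, 0.001]
contact_force: [-0.7, -0.6, 5.6]
gripper_width: 0.685
grasp_force: 65.0
```

>>> {"name": "arm_command", "arguments": {"rows": [[57,[0,0,0.002],[0,0,0]],[57,[0,0,0.002],[0,0,0]],[65,[0,0,0.002],[0,0,0]],[72,[0,0,0.002],[0,0,0]],[78,[0,0,0.002],[0,0,0]],[80,[0,0,0.002],[0,0,0]],[80,[0,0,0.002],[0,0,0]],[80,[0,0,0.03],[0,0,0]],[80,[0,0,0.08],[0,0,0]],[80,[0,0,0.16],[0,0,0]],[80,[0,0,0.26],[0,0,0]],[80,[0,0,0.36],[0,0,0]]]}}

```text
time: 14.75
tool_pos: [0.5377, 0.2027, 0.3275]
tool_rot: [0.0, 0.998, 0.069, -0.001]
contact_force: [0.0, 0.1, -0.3]
gripper_width: 0.94
grasp_force: 0.0
```

>>> {"name": "arm_command", "arguments": {"rows": [[70,[0.03,-0.1,0],[0,0,0.07]],[58,[0.06,-0.2,0],[0,0,0.15]],[58,[0.09,-0.3,0],[0,0,0.23]],[58,[0.12,-0.4,0],[0,0,0.31]],[58,[0.15,-0.5,0],[0,0,0.39]],[58,[0.18,-0.6,0],[0,0,0.47]],[58,[0.21,-0.7,0],[0,0,0.55]],[58,[0.25,-0.8,0],[0,0,0.63]],[58,[0.29,-0.9,0],[0,0,0.71]],[58,[0.33,-1.0,0],[0,0,0.79]],[58,[0.368,-1.0,0],[0,0,0.87]],[58,[0.368,-1.0,0],[0,0,0.93]]]}}

```text
time: 15.75
tool_pos: [0.6496, -0.0994, 0.3262]
tool_rot: [-0.0, 0.696, 0.718, 0.0]
contact_force: [-0.1, -0.3, -0.4]
gripper_width: 0.679
grasp_force: 0.0
```

```bash
python3 - <<'E'
from h import *
s=monitor.state();print(s["tool_pos"],s["tool_rot"],s["gripper_width"],s["joint_pos"].round(2))
for n in("side","scene"):
    f=grab(n); cv2.imwrite(f"pics/{n}4.png",f["color"][:,:,::-1]); W=cloud(f); h=cv2.cvtColor(f["color"],cv2.COLOR_RGB2HSV)
    m=(h[...,1]>130)&(h[...,2]>60)&(abs(W[...,0]-.53)<.08)&(W[...,1]>.1)&(W[...,1]<.36)&(W[...,2]>.2)&(W[...,2]<.4)
    c,l,st,ce=cv2.connectedComponentsWithStats(m.astype(np.uint8))
    for i in range(1,c):
        if st[i,4]>60: print(n,ce[i].round(),np.percentile(W[l==i],[2,50,98],axis=0).round(3).tolist())
f=grab("wrist"); W=cloud(f); h=cv2.cvtColor(f["color"],cv2.COLOR_RGB2HSV); cv2.imwrite("pics/w4.png",f["color"][:,:,::-1])
m=(h[...,1]>110)&(W[...,2]>.008)&(W[...,2]<.06)&(abs(W[...,0]-.65)<.05)&(abs(W[...,1]+.16)<.09)
m=cv2.morphologyEx(m.astype(np.uint8),cv2.MORPH_OPEN,np.ones((3,3)))>0
p=W[m]; print(len(p),np.percentile(p,[2,50,98],axis=0).round(3).tolist(),cv2.minAreaRect((p[:,:2]*1000).astype(np.float32)))
E
```

```text
[ 0.64964255 -0.09939871  0.32624531] [-1.14570477e-05  6.95728930e-01  7.18304427e-01  8.14079805e-05] 0.6793749893007481 [-0.27  0.09  1.42  0.    1.63 -0.3 ]
side [178. 231.] [[0.505, 0.182, 0.225], [0.522, 0.212, 0.249], [0.552, 0.233, 0.259]]
side [140. 266.] [[0.489, 0.28, 0.227], [0.506, 0.309, 0.25], [0.535, 0.331, 0.259]]
scene [346. 191.] [[0.523, 0.184, 0.221], [0.552, 0.211, 0.248], [0.566, 0.231, 0.261]]
scene [385. 203.] [[0.509, 0.282, 0.222], [0.538, 0.308, 0.249], [0.55, 0.33, 0.261]]
657 [[0.633, -0.218, 0.023], [0.652, -0.139, 0.033], [0.667, -0.103, 0.039]] ((649.7116088867188, -164.95794677734375), (125.32454681396484, 34.99391174316406), 89.95423889160156)
```

View pics/side4.png

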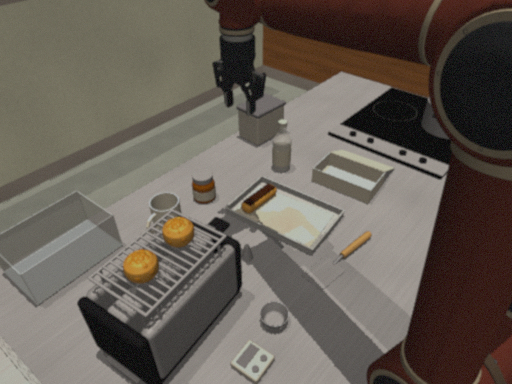

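Side view: both shells stand on the rack at (178,231) and (140,266), and the eclair at (259,197) is untouched in the tray.

>>> {"name": "arm_command", "arguments": {"rows": [[58,[0,-0.07,-0.1],[0,0,0]],[58,[0,-0.14,-0.2],[0,0,0]],[58,[0,-0.19,-0.31],[0,0,0]],[58,[0,-0.21,-0.43],[0,0,0]],[58,[0,-0.21,-0.55],[0,0,0]],[58,[0,-0.21,-0.67],[0,0,0]],[58,[0,-0.21,-0.76],[0,0,0]],[58,[0,-0.21,-0.82],[0,0,0]],[58,[0,-0.21,-0.84],[0,0,0]],[58,[0,-0.21,-0.84],[0,0,0]]]}}

```text
time: 16.73
tool_pos: [0.6471, -0.1593, 0.0725]
tool_rot: [-0.002, 0.697, 0.717, -0.001]
contact_force: [-0.5, 0.1, 0.7]
gripper_width: 0.681
grasp_force: 0.0
```

```bash
python3 -c "
from h import *
s=monitor.state();print(s['tool_pos'],s['tool_rot'],s['gripper_width'])"
```

```text
[ 0.64712665 -0.15932175  0.07247351] [-0.00175136  0.69711406  0.71695767 -0.00079042] 0.6805477662332358
```

>>> {"name": "arm_command", "arguments": {"rows": [[58,[0,0,-0.08],[0,0,0]],[58,[0,0,-0.15],[0,0,0]],[58,[0,0,-0.2],[0,0,0]],[58,[0,0,-0.225],[0,0,0]],[58,[0,0,-0.232],[0,0,0]],[58,[0,0,-0.232],[0,0,0]],[33,[0,0,-0.232],[0,0,0]],[33,[0,0,-0.232],[0,0,0]],[33,[0,0,-0.232],[0,0,0]],[33,[0,0,-0.232],[0,0,0]],[33,[0,0,-0.232],[0,0,0]],[33,[0,0,-0.232],[0,0,0]]]}}

```text
time: 17.73
tool_pos: [0.65, -0.1608, 0.0069]
tool_rot: [0.002, 0.697, 0.717, 0.001]
contact_force: [0.6, 0.4, 5.8]
gripper_width: 0.435
grasp_force: 60.0
```

>>> {"name": "arm_command", "arguments": {"rows": [[33,[0,0,0.03],[0,0,0]],[33,[0,0,0.08],[0,0,0]],[33,[0,0,0.16],[0,0,0]],[33,[0,0,0.25],[0,0,0]],[33,[0,0,0.34],[0,0,0]],[33,[0,0,0.42],[0,0,0]],[33,[0,0,0.47],[0,0,0]],[33,[0,0,0.5],[0,0,0]]]}}

```text
time: 18.4
tool_pos: [0.6496, -0.1606, 0.1586]
tool_rot: [0.002, 0.697, 0.717, 0.001]
contact_force: [0.5, -0.5, 0.4]
gripper_width: 0.437
grasp_force: 59.4
```

```bash
python3 -c "
from h import *
s=monitor.state();print(s['tool_pos'],s['tool_rot'],s['gripper_width'])"
```

```text
[ 0.64960874 -0.16059841  0.15862963] [0.00207049 0.69675209 0.71730845 0.00091049] 0.43677677772922807
```

>>> {"name": "arm_command", "arguments": {"rows": [[33,[-0.04,-0.07,0],[0,0,-0.079]],[33,[-0.08,-0.14,0],[0,0,-0.158]],[33,[-0.12,-0.22,0],[0,0,-0.237]],[33,[-0.16,-0.29,0],[0,0,-0.316]],[33,[-0.2,-0.36,0],[0,0,-0.395]],[33,[-0.24,-0.43,0],[0,0,-0.474]],[33,[-0.28,-0.5,0],[0,0,-0.553]],[33,[-0.32,-0.57,0],[0,0,-0.632]],[33,[-0.36,-0.64,0],[0,0,-0.711]],[33,[-0.4,-0.71,0],[0,0,-0.79]],[33,[-0.44,-0.79,0],[0,0,-0.869]],[33,[-0.482,-0.857,0],[0,0,-0.948]]]}}

```text
time: 19.4
tool_pos: [0.5026, -0.4181, 0.1536]
tool_rot: [-0.001, 0.999, 0.052, -0.001]
contact_force: [1.4, -0.5, 0.2]
gripper_width: 0.435
grasp_force: 59.3
```

>>> {"name": "arm_command", "arguments": {"rows": [[33,[0,0,0],[0,0,-0.017]],[33,[0,0,0],[0,0,-0.017]],[33,[0,0,0],[0,0,-0.017]]]}}

```text
time: 19.65
tool_pos: [0.5033, -0.4169, 0.1537]
tool_rot: [-0.001, 0.999, 0.042, -0.001]
contact_force: [0.2, -1.0, -1.1]
gripper_width: 0.437
grasp_force: 59.4
```

```bash
python3 - <<'E'
from h import *
s=monitor.state();print(s["tool_pos"],s["tool_rot"],s["gripper_width"],s["joint_pos"].round(2))
f=grab("side"); cv2.imwrite("pics/s5.png",f["color"][60:260,250:512,::-1].repeat(2,0).repeat(2,1))
for f in (f,grab("scene")):
    W=cloud(f); h=cv2.cvtColor(f["color"],cv2.COLOR_RGB2HSV)
    m=(h[...,1]>110)&(h[...,2]>40)&(abs(W[...,0]-.505)<.1)&(abs(W[...,1]+.418)<.05)&(W[...,2]>.1)&(W[...,2]<.25)
    p=W[m]; print(len(p)); 
    if len(p): print(np.percentile(p,[2,50,98],axis=0).round(3).tolist(),cv2.minAreaRect((p[:,:2]*1000).astype(np.float32)))
E
```

```text
[ 0.50334339 -0.4169106   0.15374903] [-8.60608202e-04  9.99106321e-01  4.22550327e-02 -5.74871853e-04] 0.43681381475384856 [-0.81  0.18  1.61  0.    1.36  0.68]
348
[[0.433, -0.423, 0.156], [0.474, -0.4, 0.173], [0.552, -0.392, 0.185]] ((493.25311279296875, -406.2488098144531), (125.84724426269531, 41.7818603515625), 6.167984485626221)
175
[[0.446, -0.42, 0.16], [0.538, -0.402, 0.174], [0.563, -0.388, 0.188]] ((505.5202941894531, -392.63720703125), (46.121131896972656, 123.02928924560547), 81.04597473144531)
```

View pics/s5.png

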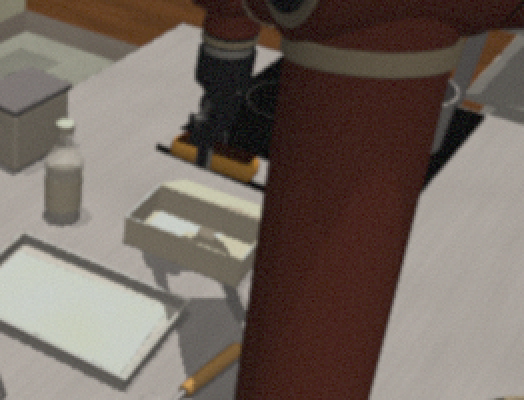

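The eclair hangs level over the carton at (215,160) in the crop, icing up and aligned with it.

>>> {"name": "arm_command", "arguments": {"rows": [[33,[0,0,-0.08],[0,0,0]],[33,[0,0,-0.17],[0,0,0]],[33,[0,0,-0.26],[0,0,0]],[33,[0,0,-0.34],[0,0,0]],[33,[0,0,-0.4],[0,0,0]],[33,[0,0,-0.44],[0,0,0]],[33,[0,0,-0.463],[0,0,0]],[33,[0,0,-0.473],[0,0,0]],[33,[0,0,-0.476],[0,0,0]],[33,[0,0,-0.476],[0,0,0]],[33,[0,0,-0.476],[0,0,0]]]}}

```text
time: 20.67
tool_pos: [0.5048, -0.4181, 0.0136]
tool_rot: [0.001, 0.999, 0.042, 0.001]
contact_force: [1.1, -0.1, -0.6]
gripper_width: 0.433
grasp_force: 59.5
```

>>> {"name": "arm_command", "arguments": {"rows": [[33,[0,0,-0.005],[0,0,0]],[33,[0,0,-0.01],[0,0,0]],[33,[0,0,-0.01],[0,0,0]],[33,[0,0,-0.01],[0,0,0]]]}}

```text
time: 21.0
tool_pos: [0.5039, -0.4173, 0.0091]
tool_rot: [-0.0, 0.999, 0.042, 0.0]
contact_force: [0.1, 0.0, -1.7]
gripper_width: 0.435
grasp_force: 59.5
```

>>> {"name": "arm_command", "arguments": {"rows": [[33,[0,0,-0.003],[0,0,0]],[33,[0,0,-0.006],[0,0,0]],[33,[0,0,-0.006],[0,0,0]],[33,[0,0,-0.006],[0,0,0]]]}}

```text
time: 21.33
tool_pos: [0.5039, -0.4173, 0.0071]
tool_rot: [-0.0, 0.999, 0.042, -0.0]
contact_force: [-0.7, -0.3, -0.7]
gripper_width: 0.435
grasp_force: 59.6
```

>>> {"name": "arm_command", "arguments": {"rows": [[33,[0,0,-0.003],[0,0,0]],[33,[0,0,-0.005],[0,0,0]],[33,[0,0,-0.005],[0,0,0]],[33,[0,0,-0.005],[0,0,0]]]}}

```text
time: 21.67
tool_pos: [0.504, -0.4174, 0.0069]
tool_rot: [-0.0, 0.999, 0.042, -0.0]
contact_force: [-2.2, 2.8, 6.1]
gripper_width: 0.433
grasp_force: 60.3
```

>>> {"name": "arm_command", "arguments": {"rows": [[33,[0,0,0.003],[0,0,0]],[40,[0,0,0.003],[0,0,0]],[48,[0,0,0.003],[0,0,0]],[56,[0,0,0.003],[0,0,0]],[58,[0,0,0.003],[0,0,0]],[58,[0,0,0.02],[0,0,0]],[58,[0,0,0.07],[0,0,0]],[58,[0,0,0.15],[0,0,0]],[58,[0,0,0.26],[0,0,0]],[58,[0,0,0.38],[0,0,0]],[58,[0,0,0.5],[0,0,0]],[58,[0,0,0.62],[0,0,0]]]}}

```text
time: 22.67
tool_pos: [0.5039, -0.4173, 0.1951]
tool_rot: [0.001, 0.999, 0.042, 0.001]
contact_force: [-0.1, -0.5, 0.7]
gripper_width: 0.677
grasp_force: 0.0
```

>>> {"name": "arm_command", "arguments": {"rows": [[30,[0.02,0.11,0.06],[0,0,0]],[0,[0.04,0.22,0.1],[0,0,0]],[0,[0.06,0.34,0.14],[0,0,0]],[0,[0.08,0.46,0.17],[0,0,0]],[0,[0.1,0.58,0.17],[0,0,0]],[0,[0.12,0.7,0.17],[0,0,0]],[0,[0.14,0.82,0.17],[0,0,0]],[0,[0.16,0.92,0.17],[0,0,0]],[0,[0.167,1.0,0.17],[0,0,0]],[0,[0.167,1.0,0.17],[0,0,0]]]}}

```text
time: 23.5
tool_pos: [0.5544, -0.1134, 0.2445]
tool_rot: [-0.0, 0.999, 0.044, 0.001]
contact_force: [0.6, -0.1, -0.1]
gripper_width: 0.003
grasp_force: 0.0
```

```bash
python3 - <<'E'
from h import *
s=monitor.state();print(s["tool_pos"],s["tool_rot"],s["gripper_width"],s["joint_pos"].round(2))
for n in ("scene","side"):
    f=grab(n); cv2.imwrite(f"pics/{n}6.png",f["color"][:,:,::-1])
    W=cloud(f); h=cv2.cvtColor(f["color"],cv2.COLOR_RGB2HSV)
    m=(h[...,1]>110)&(h[...,2]>40)&(abs(W[...,0]-.505)<.1)&(abs(W[...,1]+.418)<.05)&(W[...,2]>.005)&(W[...,2]<.25)
    p=W[m]; print(len(p)); 
    if len(p): print(np.percentile(p,[2,50,98],axis=0).round(3).tolist())
E
```

```text
[ 0.55439141 -0.11338773  0.24447488] [-4.48532699e-04  9.99013553e-01  4.43908142e-02  1.08427630e-03] 0.0033694870403297565 [-0.33 -0.1   1.74  0.    1.5   1.15]
254
[[0.444, -0.421, 0.019], [0.511, -0.406, 0.034], [0.562, -0.396, 0.043]]
325
[[0.434, -0.427, 0.025], [0.491, -0.407, 0.036], [0.55, -0.397, 0.04]]
```

View pics/scene6.png

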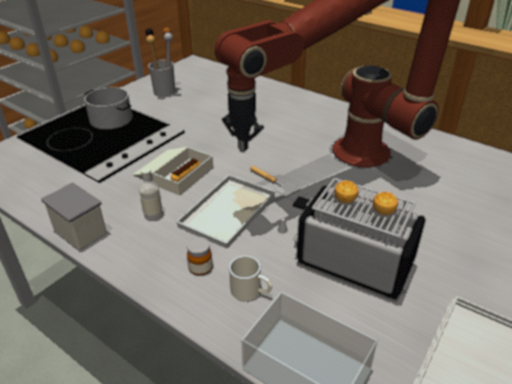

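Scene view: the eclair lies in the carton at (184,169), icing up, and both shells stand on the rack at (346,191) and (385,203). The lever comes next.

>>> {"name": "arm_command", "arguments": {"rows": [[0,[0,0.12,0],[0,0,0]],[0,[0,0.24,0],[0,0,0]],[0,[0,0.36,-0.03],[0,0,0.01]],[0,[0,0.47,-0.07],[0,0,0.02]],[0,[0.003,0.55,-0.11],[0,0,0.03]],[0,[0.003,0.6,-0.15],[0,0,0.033]],[0,[0.003,0.63,-0.17],[0,0,0.033]],[0,[0.003,0.637,-0.18],[0,0,0.033]],[0,[0.003,0.637,-0.18],[0,0,0.033]],[0,[0.003,0.637,-0.18],[0,0,0.033]],[0,[0.003,0.637,-0.18],[0,0,0.033]]]}}

```text
time: 24.52
tool_pos: [0.5556, 0.0725, 0.1898]
tool_rot: [0.0, 0.998, 0.067, 0.001]
contact_force: [0.3, -0.5, -0.6]
gripper_width: 0.002
grasp_force: 0.0
```

```bash
python3 -c "
from h import *
s=monitor.state();print(s['tool_pos'],s['tool_rot'],s['gripper_width'])"
```

```text
[0.55560041 0.07253944 0.18976089] [2.25732407e-04 9.97751765e-01 6.70131273e-02 7.77940409e-04] 0.0022229188406092553
```

>>> {"name": "arm_command", "arguments": {"rows": [[0,[0,0.013,-0.03],[0,0,0]],[0,[0,0.013,-0.06],[0,0,0]],[0,[0,0.013,-0.09],[0,0,0]],[0,[0,0.013,-0.12],[0,0,0]],[0,[0,0.013,-0.15],[0,0,0]],[0,[0,0.013,-0.18],[0,0,0]],[0,[0,0.013,-0.21],[0,0,0]],[0,[0,0.013,-0.235],[0,0,0]],[0,[0,0.013,-0.255],[0,0,0]],[0,[0,0.013,-0.265],[0,0,0]],[0,[0,0.013,-0.265],[0,0,0]]]}}

```text
time: 25.43
tool_pos: [0.5623, 0.0729, 0.1184]
tool_rot: [0.005, 0.998, 0.067, 0.008]
contact_force: [-0.1, -21.7, 27.4]
gripper_width: -0.001
grasp_force: 4.5
```

>>> {"name": "arm_command", "arguments": {"rows": [[0,[0,0,-0.004],[0,0,0]],[0,[0,0,-0.008],[0,0,0]],[0,[0,0,-0.01],[0,0,0]],[0,[0,0,-0.01],[0,0,0]]]}}

```text
time: 25.77
tool_pos: [0.5637, 0.0722, 0.1173]
tool_rot: [0.005, 0.998, 0.067, 0.01]
contact_force: [-1.5, -22.4, 33.6]
gripper_width: 0.001
grasp_force: 4.1
```

The force of (−22, +34) N suggests the gripper's wide side is touching the toaster's end. I'll back off and turn the gripper 90°, so its narrow side faces the toaster.

>>> {"name": "arm_command", "arguments": {"rows": [[0,[0,-0.01,0.04],[0,0,0]],[0,[0,-0.02,0.1],[0,0,0]],[0,[0,-0.03,0.2],[0,0,0]],[0,[0,-0.04,0.3],[0,0,0]],[0,[0,-0.04,0.36],[0,0,0]],[0,[0,-0.04,0.36],[0,0,0]]]}}

```text
time: 26.27
tool_pos: [0.5575, 0.0656, 0.219]
tool_rot: [0.0, 0.998, 0.068, 0.004]
contact_force: [0.3, -0.3, 0.6]
gripper_width: -0.0
grasp_force: 0.0
```

>>> {"name": "arm_command", "arguments": {"rows": [[0,[0,0,0],[0,0,0.08]],[0,[0,0,0],[0,0,0.16]],[0,[0,0,0],[0,0,0.24]],[0,[0,0,0],[0,0,0.32]],[0,[0,0,0],[0,0,0.4]],[0,[0,0,0],[0,0,0.48]],[0,[0,0,0],[0,0,0.56]],[0,[0,0,0],[0,0,0.64]],[0,[0,0,0],[0,0,0.72]],[0,[0,0,0],[0,0,0.8]],[0,[0,0,0],[0,0,0.88]],[0,[0,0,0],[0,0,0.96]]]}}

```text
time: 27.27
tool_pos: [0.5541, 0.0658, 0.2115]
tool_rot: [-0.001, 0.681, 0.732, -0.001]
contact_force: [-0.3, -0.3, 0.2]
gripper_width: -0.001
grasp_force: 0.0
```

>>> {"name": "arm_command", "arguments": {"rows": [[0,[0,0,0],[0,0,0.04]],[0,[0,0,0],[0,0,0.04]],[0,[0,0,0],[0,0,0.04]]]}}

```text
time: 27.52
tool_pos: [0.5542, 0.0658, 0.2122]
tool_rot: [-0.001, 0.661, 0.75, -0.001]
contact_force: [-0.3, -0.1, -0.8]
gripper_width: 0.001
grasp_force: 0.0
```

```bash
python3 - <<'E'
from h import *
s=monitor.state();print(s['tool_pos'],s['tool_rot'],s['contact_force'],s['time'])
c,s_=np.cos(np.radians(8)),np.sin(np.radians(8))
for n in("side","scene"):
    f=grab(n); cv2.imwrite(f"pics/{n}7.png",f["color"][:,:,::-1]); W=cloud(f); h=cv2.cvtColor(f["color"],cv2.COLOR_RGB2HSV)
    d=W[...,:2]-[.5305,.2535]; X=d[...,0]*c+d[...,1]*s_; Y=-d[...,0]*s_+d[...,1]*c
    m=(h[...,2]<70)&(abs(X)<.04)&(Y<-.15)&(Y>-.21)&(W[...,2]>.09)&(W[...,2]<.17)
    if m.sum(): print(n,m.sum(),np.percentile(np.stack([X[m],Y[m],W[m][:,2]],1),[3,50,97],axis=0).round(3).tolist())
E
```

```text
[0.55423415 0.0657641  0.21223359] [-0.00098841  0.661109    0.75028881 -0.00078271] [-0.30315471 -0.10941248 -0.83094346] 27.5167
side 170 [[-0.021, -0.184, 0.155], [-0.005, -0.169, 0.158], [0.015, -0.155, 0.16]]
scene 124 [[-0.015, -0.183, 0.153], [0.007, -0.167, 0.159], [0.022, -0.153, 0.162]]
```

View pics/side7.png

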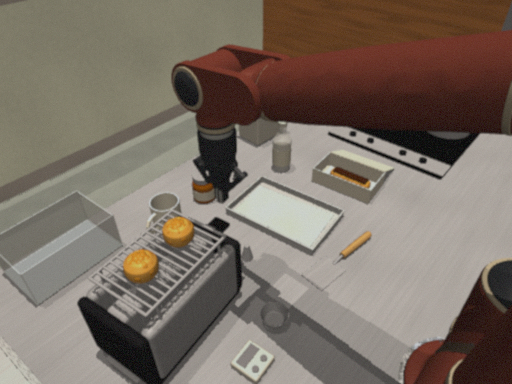

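Side view: the lever paddle is back up at (219,226), the shells and eclair haven't moved, and the gripper is turned, above and outside the paddle.

>>> {"name": "arm_command", "arguments": {"rows": [[0,[0.004,0.01,-0.03],[0,0,0]],[0,[0.004,0.03,-0.06],[0,0,0]],[0,[0.004,0.036,-0.09],[0,0,0]],[0,[0.004,0.036,-0.12],[0,0,0]],[0,[0.004,0.036,-0.15],[0,0,0]],[0,[0.004,0.036,-0.18],[0,0,0]],[0,[0.004,0.036,-0.21],[0,0,0]],[0,[0.004,0.036,-0.24],[0,0,0]],[0,[0.004,0.036,-0.26],[0,0,0]],[0,[0.004,0.036,-0.27],[0,0,0]],[0,[0.004,0.036,-0.27],[0,0,0]],[0,[0.004,0.036,-0.27],[0,0,0]]]}}

```text
time: 28.62
tool_pos: [0.556, 0.0765, 0.1334]
tool_rot: [-0.0, 0.66, 0.751, -0.0]
contact_force: [-3.4, 0.8, 4.4]
gripper_width: -0.002
grasp_force: 2.2
```

>>> {"name": "arm_command", "arguments": {"rows": [[0,[0,0,-0.015],[0,0,0]],[0,[0,0,-0.03],[0,0,0]],[0,[0,0,-0.045],[0,0,0]],[0,[0,0,-0.06],[0,0,0]],[0,[0,0,-0.066],[0,0,0]],[0,[0,0,-0.066],[0,0,0]],[0,[0,0,-0.066],[0,0,0]]]}}

```text
time: 29.2
tool_pos: [0.5569, 0.0764, 0.1145]
tool_rot: [0.001, 0.66, 0.751, 0.001]
contact_force: [-1.6, 0.6, 5.1]
gripper_width: 0.001
grasp_force: 2.5
```

>>> {"name": "arm_command", "arguments": {"rows": [[0,[0,0,-0.005],[0,0,0]],[0,[0,0,-0.01],[0,0,0]],[0,[0,0,-0.01],[0,0,0]],[0,[0,0,-0.01],[0,0,0]]]}}

```text
time: 29.53
tool_pos: [0.5568, 0.0764, 0.1112]
tool_rot: [0.001, 0.661, 0.751, 0.001]
contact_force: [-1.6, 1.4, 5.6]
gripper_width: -0.002
grasp_force: 2.3
```

>>> {"name": "arm_command", "arguments": {"rows": [[0,[0,0,-0.004],[0,0,0]],[0,[0,0,-0.008],[0,0,0]],[0,[0,0,-0.01],[0,0,0]],[0,[0,0,-0.01],[0,0,0]]]}}

```text
time: 29.87
tool_pos: [0.5568, 0.0764, 0.1084]
tool_rot: [0.001, 0.661, 0.751, 0.001]
contact_force: [-1.4, 0.4, 6.3]
gripper_width: -0.004
grasp_force: 3.3
```

>>> {"name": "arm_command", "arguments": {"rows": [[0,[0,0,-0.003],[0,0,0]],[0,[0,0,-0.005],[0,0,0]],[0,[0,0,-0.005],[0,0,0]],[0,[0,0,-0.005],[0,0,0]]]}}

```text
time: 30.2
tool_pos: [0.5569, 0.0764, 0.108]
tool_rot: [0.001, 0.66, 0.751, 0.0]
contact_force: [-4.6, -0.9, 11.1]
gripper_width: 0.003
grasp_force: 5.6
```

At the stop. I'll lift off and check.

>>> {"name": "arm_command", "arguments": {"rows": [[0,[0,0,-0.003],[0,0,0]],[0,[0,0,-0.003],[0,0,0]],[0,[0,0,0.02],[0,0,0]],[0,[0,0,0.06],[0,0,0]],[0,[0,-0.02,0.14],[0,0,0]],[0,[0,-0.06,0.24],[0,0,0]],[0,[0,-0.12,0.34],[0,0,0]],[0,[0,-0.24,0.42],[0,0,0]],[0,[0,-0.36,0.46],[0,0,0]],[0,[0,-0.46,0.5],[0,0,0]],[0,[0,-0.5,0.5],[0,0,0]],[0,[0,-0.5,0.5],[0,0,0]]]}}

```text
time: 31.2
tool_pos: [0.5564, -0.0761, 0.2566]
tool_rot: [0.001, 0.662, 0.75, 0.0]
contact_force: [-0.0, 0.7, -0.2]
gripper_width: -0.001
grasp_force: 0.0
```

```bash
python3 - <<'E'
from h import *
s=monitor.state();print(s['tool_pos'],s['contact_force'],s['time'])
c,s_=np.cos(np.radians(8)),np.sin(np.radians(8))
for n in("side","scene"):
    f=grab(n); cv2.imwrite(f"pics/{n}8.png",f["color"][:,:,::-1]); W=cloud(f); h=cv2.cvtColor(f["color"],cv2.COLOR_RGB2HSV)
    d=W[...,:2]-[.5305,.2535]; X=d[...,0]*c+d[...,1]*s_; Y=-d[...,0]*s_+d[...,1]*c
    m=(h[...,2]<70)&(abs(X)<.04)&(Y<-.15)&(Y>-.21)&(W[...,2]>.08)&(W[...,2]<.18)
    if m.sum(): print(n,m.sum(),np.percentile(np.stack([X[m],Y[m],W[m][:,2]],1),[3,50,97],axis=0).round(3).tolist())
    m=(h[...,1]>130)&(h[...,2]>60)&(abs(W[...,0]-.53)<.08)&(W[...,1]>.1)&(W[...,1]<.36)&(W[...,2]>.2)
    k,l,st,ce=cv2.connectedComponentsWithStats(m.astype(np.uint8))
    for i in range(1,k):
        if st[i,4]>60: print(n,ce[i].round(),np.percentile(W[l==i],[2,50,98],axis=0).round(3).tolist())
E
```

```text
[ 0.55641333 -0.07608793  0.25664559] [-0.03671055  0.68724948 -0.20439455] 31.2
side [178. 231.] [[0.505, 0.183, 0.226], [0.522, 0.213, 0.249], [0.552, 0.233, 0.259]]
side [141. 266.] [[0.489, 0.28, 0.226], [0.506, 0.309, 0.25], [0.535, 0.331, 0.259]]
scene 58 [[-0.014, -0.184, 0.105], [0.005, -0.177, 0.113], [0.021, -0.171, 0.116]]
scene [346. 191.] [[0.521, 0.184, 0.224], [0.552, 0.211, 0.249], [0.566, 0.231, 0.262]]
scene [385. 203.] [[0.509, 0.282, 0.222], [0.537, 0.308, 0.249], [0.551, 0.33, 0.261]]
```

View pics/scene8.png

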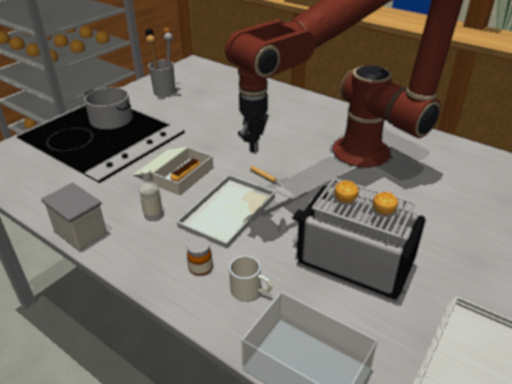

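The lever stays down, with the paddle top at about 0.112 m (near (300,232) in the scene view). Both shells are on the rack, the eclair is in the carton, and the arm is clear.

```bash
python3 -c "
from plant import manip
print(manip.job_done())"
```

```text
the job is handed in; nothing more can be done
None
```

The eclair is flat in the carton with its icing up, both shells stand crust up on the rack, and the toaster lever is latched down; I handed the job in at about 31 s. On the first lever press the gripper pushed against the toaster at roughly 40 N in total (34 N up, 22 N sideways), right at the 40 N limit, so that one check could go either way.

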